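Seat the thread spools and hold the tension dial open at its third click

TASK

Get the stitching bench ready for threading: with the tension dial at rest, press both thread spools straight down until each is fully home on its stand. Then press the handle of the sprung dial down past its first two clicks to the third, where the tip of its crank points at the third (lowest) steel stud, and hold it there against the spring, finishing while still holding it and leaving the other things on the bench where they are.

Things in the scene. Friction and masses are not known exactly. Their poses are not given: they have to be found in the camera images.
- tensioner: Grey housing of the thread tensioner, fixed: 80 x 110 mm, 150 mm high, on a dark 110 x 150 x 12 mm foot; a 16 mm high post stands on its top. Origin: centre of the foot's underside, on the bench. Own +x points out of the dial face, +z up. The dial's axis is parallel to own x, at own y = 0, 105 mm above the bench. The handle is on the -y side.
- stud3 (a point): Centre of the third (lowest) of three 18 mm steel studs on a thin curved rail, 98 mm from the dial axis on the tensioner's -y side, 41 mm out along its +x; they mark clicks one, two and three from the top down: 22.8 deg above level, 5.6 deg above and 11.6 deg below, seen from the axis. The rail stays within 50 mm of the tensioner's origin along +x.
- grip (a point): Middle of the black grip bar of the dial's steel crank, 86 mm out along the tensioner's +x, 75 mm from the dial axis. Bar 16 mm thick, 25 mm from here to crank, 27 mm to its 22 mm end knob, parallel to the tensioner's x. At dial angle q this point is at tensioner y = -75 cos(0.698 - q) mm, height 105 + 75 sin(0.698 - q) mm: 153 at rest, 90 at the third click. Press it from above.
- dial (a joint): Dial angle in rad: 0 at rest, grows as the handle is pressed down; clicks at 0.3, 0.6 and 0.9, end stop at 1.15 (beyond the third click). A spring drives it back to 0 from everywhere; the clicks are felt as dips in the force but do not hold it. Pressing at the handle takes about 4 to 13 N (about 8 to 9 N at the third click).
- tall_spool (a joint): How far the tall spool has been pressed down, in m: 0 when standing 18 mm above its stand's foot, 0.018 when fully home on the foot. It is stiff on its spindle, slides only straight up and down, stays where it is left, and takes about 6 to 10 N to press down.
- tall_top (a point): Centre of the flat top of the tall thread spool (90 mm high, 48 mm thick, lower flange 68 mm, flat white top cap 38 mm wide). It stands upright on the spindle of a dark round foot (84 mm wide, 12 mm high) fixed to the bench. When fully home this point is 102 mm above the bench.
- squat_spool (a joint): The same for the squat spool: 0 when standing 18 mm above its foot, 0.018 m when fully home.
- squat_top (a point): Centre of the flat top of the squat thread spool (48 mm high, 54 mm thick, lower flange 72 mm, flat white top cap 43 mm wide), on a foot just like the other's. When fully home this point is 60 mm above the bench.
- keeper: Bystander: loose black belt-keeper ring, 42 mm across, 16 mm high; origin at its underside.
- jar: Bystander: loose jar of 60 mm diameter, 70 mm high; origin at its underside.
- mallet: Bystander: loose wooden mallet lying, 240 mm long.
- awl: Bystander: loose awl lying, 150 mm long.
- block: Bystander: loose cork sanding block, 70 x 45 x 30 mm; origin at its underside.
- bobbin: Bystander: loose empty metal bobbin standing, 34 mm across, 32 mm high; origin at its underside.
- scissors: Bystander: loose small scissors lying flat, 120 mm long, 9 mm high.
Not all that is in view belongs to the job. What is shaped like the part that bears squat_spool but red is not meant.

How it is judged (in metres and radians):
On the way, in this order (a step that is already met when the one before it is completed fails the run):
1. both spools fully home, the dial still at rest (value of joint each of tall_spool, squat_spool above 0.0165 m and value of joint dial below 0.15 rad), for 0.2 s.
2. the dial pressed to its third click and held there (value of joint each of tall_spool, squat_spool above 0.0165 m and value of joint dial between 0.8 and 1 rad and (contact force between dial and the fingers above 1 N or contact force between dial and the arm above 1 N)), for 0.5 s.
At the end, for the whole second after the job is handed in: Both spools within 1.5 mm of fully home; the dial at its third click (0.9 rad, within 0.1), still, and held there by the robot pressing on the handle (more than 1 N) (all of step 2 and velocity of joint dial between -0.1 and 0.1 rad/s); the arm keeps its last pose, push and grip.
It fails at once if a bystander on the bench is shifted by more than 30 mm (distance of any of keeper, jar, mallet, awl, block, bobbin, scissors from where it was at the start of the episode above 0.03 m).
It also fails if it takes over 58 s, if anything falls off the work surface, if the arm or the gripper's body presses on something with over 40 N, if the wrist force passes 120 N, or if a joint passes its speed limit or range.

ROBOT

A 7-joint arm with a two-finger parallel gripper is mounted at the origin on the work surface. World frame = base frame: x ahead of the robot, y to its left, z up, the work surface at z = 0. Lengths are in m, angles in degrees, forces in N, time in s.
With the tool pointing down it reaches from about 0.425 to 0.925 m from the base axis. Payload 6.8 kg.
Tool frame: the origin (TCP) lies on the centre line of the jaws, within the pads' length; the fingertips stand 11 mm ahead of it and the grasp point (between the pads) lies 8 mm behind it; z points along the fingers, y is the line along which they close (so a half turn about z gives the same grasp; the last joint's range is limited). The gripper opens to 85 mm and grips with 20 to 120 N. Pads are 22 mm wide; open, the fingers measure 114 mm over their backs; the gripper's body (76 mm by 85 mm) begins 54 mm behind the grasp point. The pads swing forward as they close: fully open they stand 13 mm farther back than shut.
Start: joints at [-82.168, 27.33, 1.283, 89.118, -0.659, 63.558, -4.761], TCP at [0.164, 0.655, 0.242] pointing down, gripper open.
Joint ranges: [-169.35, 169.35], [-19.33, 120.38], [-80.79, 83.38], [13.8, 139.57], [-78.32, 258.32], [9.67, 109.79], [-169.56, 169.56]. Speed limits (degrees/s): [136.94, 136.94, 180, 180, 180, 180, 180].

INTERFACE

Orientations are given as [roll, pitch, yaw] about the fixed x, y, z axes, in that order (R = Rz(yaw) Ry(pitch) Rx(roll)).
In Python, from rig import ctrl gives the robot as it stands.
- The arm moves only by the shell command python3 -m handwheel 'ROWS' [FORCE]. ROWS is JSON, a list of rows, each a list of 3 entries, a list of its own where there are three numbers: the shift along the tool's x, y, z each as a share of 0.08 m, from -1 to 1, then the turn about the tool's z as a share of 10 degrees, from -1 to 1, then the gripper's target within -1 to 1 (shut at 1, half-way at 0, fully open at -1). A call has exactly 10 rows; each row shifts and turns the commanded pose from where the row before left it, along the tool's axes as they then stand; what a row does not reach is not made up. A row lasts 1/8 s, in which the tool goes at most 62.5 mm and 10.7 degrees, less where a joint would pass 70% of its speed; a pose out of reach is approached as far as the arm can. A call with a number of a shift or a turn outside -1 to 1 is refused whole. A call with a gripper value outside its range is refused whole. The fingers move at their own pace and stop on an object; FORCE is the grip in N (left out, the last holds). Time passes only in rows, so rows that do not move let the fingers close, or fill a call up. It gives the time, the measured TCP pose, the force, the opening and the grip force at its end, in the units of the state.
- ctrl.get_obs(): the state, without advancing time (a new reading comes with each control period).
- ctrl.read_camera(name): name is "side" or "top" or "wrist"; returns the picture (384x512x3 uint8, red, green, blue); there is no depth.
- ctrl.calibration(name): a dict with "fov_y" (degrees; the focal length in pixels is half the picture's height over the tangent of half this angle, whatever the lens; pixels are square), "cx", "cy" (the principal point, pixels), "world_from_camera" (4x4, takes a point from camera to world coordinates). Camera axes: x right, y down, z forward; pixel columns grow to the right and rows downward; lengths in m; the calibration is good to about 2 mm. A picture is of the moment at which its call begins: read the wrist's pose just before it. calibration takes no time and is no camera call; for the wrist camera it gives the pose at the moment of the call.
- ctrl.close_job(): hands the job in; it is judged then, once.
The state is a dict: "clock": time; "joints": joint angles; "dq": joint speeds; "joint_efforts": joint torques, N m; "tool_pos": TCP position; "tcp_rot": TCP orientation; "wrist_force": force on the tool from outside, world axes, zero at the start; "torque": the same for the moment, N m; "finger_gap": opening from 0.0 (shut) to 1.0 (fully open); "finger_force": force on a finger pad.
Only numpy, scipy, OpenCV 4.12 (cv2) and the standard library are available. Lean on these libraries where they do the work, as an engineer would, in place of code of your own. Each camera call takes 0.05 s, during which the arm holds its last target. There are 200 camera calls.

## Working session

There is one attempt and no reset: what is moved stays moved. The work goes in short steps, Python scripts to look and compute and a shell command to move; the robot and the scene stay as the last step left them, time stands still between calls to the robot, and variables do not carry over. Pictures are saved under pics/ and viewed, at most 10 in all, crops included, and the job is handed in when it is done.

```bash
mkdir -p pics; ls; cat > h.py <<'E'
import numpy as np,cv2
from rig import ctrl
def cam(n):
    c=ctrl.calibration(n); return c,192/np.tan(np.radians(c["fov_y"])/2),np.array(c["world_from_camera"])
def ray(n,u,v):
    c,f,T=cam(n); d=T[:3,:3]@np.array([(u-c["cx"])/f,(v-c["cy"])/f,1]); return T[:3,3],d/np.linalg.norm(d)
def onz(n,u,v,z):
    o,d=ray(n,u,v); return o+d*(z-o[2])/d[2]
def proj(n,p):
    c,f,T=cam(n); q=np.linalg.inv(T)@np.append(p,1); return c["cx"]+f*q[0]/q[2],c["cy"]+f*q[1]/q[2]
E
python3 - <<'E'
from h import *
for n in("top","side"):
    cv2.imwrite(f"pics/{n}0.png",cv2.resize(ctrl.read_camera(n)[:,:,::-1],(768,576),interpolation=cv2.INTER_CUBIC))
    print(n,ctrl.calibration(n))
o=ctrl.get_obs();print(o)
E
```

```text
pics
top {'fov_y': 50.73140752145449, 'cx': 265.11203300685605, 'cy': 187.82700865735214, 'world_from_camera': array([[-0.00692208, -0.98229079,  0.18723487,  0.29984545],
       [-0.99974722,  0.01080346,  0.0197175 , -0.07891002],
       [-0.0213911 , -0.18705106, -0.98211727,  1.27060375],
       [ 0.        ,  0.        ,  0.        ,  1.        ]])}
side {'fov_y': 45.400728369262936, 'cx': 261.2380603800757, 'cy': 193.54779683316005, 'world_from_camera': array([[ 0.98573615, -0.09533091,  0.13869486,  0.34360212],
       [-0.16829118, -0.5508682 ,  0.81744866, -1.19439545],
       [-0.00152554, -0.82912981, -0.55905404,  0.91143958],
       [ 0.        ,  0.        ,  0.        ,  1.        ]])}
{'clock': 0.1, 'joints': array([-82.16831408,  27.37125916,   1.28031492,  89.17121276,
        -0.65705757,  63.55888439,  -4.76142506]), 'dq': array([ 0.02454758, -0.04831889, -0.02500884, -0.14603407, -0.03274668,
       -0.089923  , -0.0082494 ]), 'joint_efforts': array([ 3.89458146e-03, -5.97766399e+01,  1.61291711e+00, -2.81956422e+01,
        1.27098648e-02,  5.05138232e-03,  2.71694330e-05]), 'tool_pos': array([0.16348331, 0.6543787 , 0.24143123]), 'tcp_rot': array([-1.79906381e+02,  8.55133634e-03,  1.65976328e+02]), 'wrist_force': array([-0.44631068,  0.25315013,  0.29376477]), 'torque': array([-0.06910518,  0.05447657,  0.01799121]), 'finger_force': 0.0, 'finger_gap': 0.9971134185482253}
```

View pics/top0.png

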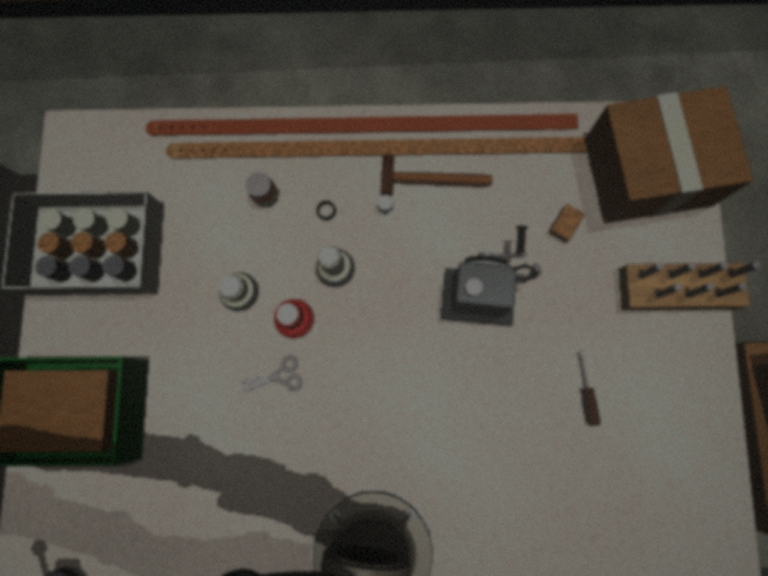

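View pics/side0.png

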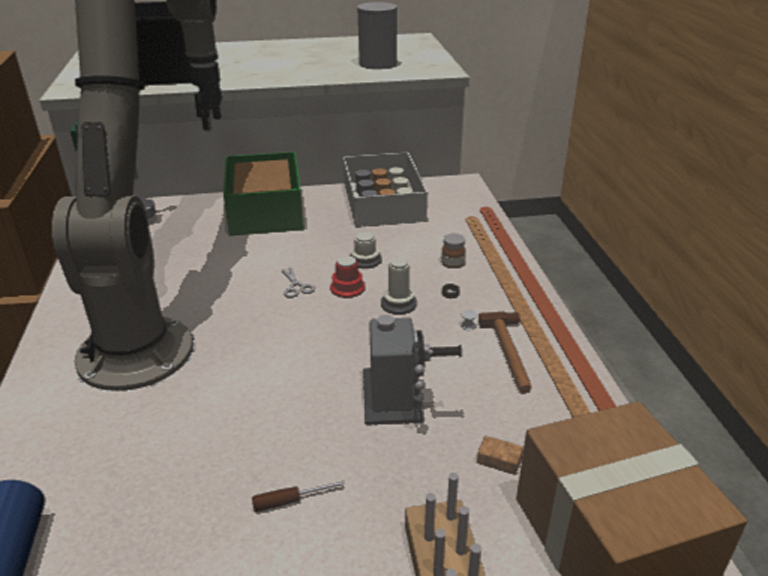

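Top view (768-wide pixels) candidates:
- Squat spool: white cap at (232,288).
- Tall spool: white cap at (330,258).
- Red decoy: (288,315), rejected because it is red.
- Also white or spool-like: jar (262,188), bobbin (385,203), the boxed spools (50-130,220-270), and the tensioner post (474,287).

In the side view the squat spool is at (365,245), the tall one at (399,285) and the red one at (347,275). The dial grip is at (520,240) in the top view. A close crop will check this choice.

```bash
python3 - <<'E'
from h import *
t=ctrl.read_camera("top"); s=ctrl.read_camera("side")
np.save("t.npy",t);np.save("s.npy",s)
a=cv2.resize(t[145:245,135:265],None,fx=3,fy=3,interpolation=cv2.INTER_CUBIC)
b=cv2.resize(t[145:220,285:365],None,fx=5,fy=5,interpolation=cv2.INTER_CUBIC)
c=cv2.resize(s[145:215,210:300],None,fx=4,fy=4,interpolation=cv2.INTER_CUBIC)
d=cv2.resize(s[205:290,235:315],None,fx=3,fy=3,interpolation=cv2.INTER_CUBIC)
W=np.zeros((600,800,3),np.uint8)
for im,x,y in((a,0,0),(b,395,0),(c,0,310),(d,400,378)):
    im=im[:600-y,:800-x];W[y:y+im.shape[0],x:x+im.shape[1]]=im
cv2.imwrite("pics/crop1.png",np.clip(W[:,:,::-1]*1.3,0,255).astype(np.uint8))
for n,im,boxes in(("top",t,((145,175,175,205),(208,160,232,185))),("side",s,((234,154,255,170),(255,170,277,190)))):
  g=cv2.cvtColor(im,cv2.COLOR_RGB2GRAY)
  for x0,y0,x1,y1 in boxes: print(n,(x0,y0));print(g[y0:y1:1,x0:x1:1] if 0 else g[y0:y1:2,x0:x1:2])
E
```

```text
top (145, 175)
[[116 115 111 114 118 117 115 118 115 116 120 115 119 117 118]
 [116 115 114 113 116 116 118 120 117 115 118 116 118 119 122]
 [116 118 113 114 114 116 119 120 117 116 119 116 115 119 117]
 [117 117 118 118 113 109 102  98  94  98 109 116 118 116 119]
 [117 118 118 115 109 107  97  99  98  88  77  96 111 115 115]
 [113 118 118 118 120 119 105  98  86 104  90  63  91 112 115]
 [114 117 119 121 122 124 117 104  73  81 108  78  60  99 116]
 [115 119 120 121 119 122 122 107  85  59  98  98  55  69 109]
 [118 121 120 115 120 118 122 111  86  52  93 112  62  58 108]
 [112 113 118 123 119 124 115  95  71  51  85 105  61  51 102]
 [106 101 113 119 116 115 100  87  60  55  96 105  57  58 105]
 [105  89  88  99  91  95  86  62  52  76 109  84  48  68 109]
 [110  92  89  78  76  62  56  54  72 103  99  60  46  83 115]
 [115  95  91 100  93  87  88  93 109 101  64  44  64 103 116]
 [116 111  82  81  95 106 104 103  86  60  44  62  98 116 116]]
top (208, 160)
[[118 117 114 115 121 117 116 118 115 117 111 117]
 [117 112 117 110 113 114 116 118 119 115 116 117]
 [115 115 109 115 115 
[... 719 characters left out ...]
100  85 124 120 165 163]
 [170 111  89 108  97 103 101  81 121 169 166]
 [166 109  70  86  85  84  82  77 121 168 168]
 [170 101  76  77  80  81  78  72 114 173 170]
 [152 142  73  70  75  76  72  75 171 141 167]]
side (255, 170)
[[171 169 166 170 170 171 171 172 170 170 168]
 [170 168 168 169 172 170 172 171 170 173 171]
 [172 171 173 172 170 173 171 173 162 169 171]
 [170 167 122 125 172 175 174 164 116 169 167]
 [169 167  90 129  86  87  81 101 106 137 170]
 [168 171  80  88  98 104 100  91  77 152 169]
 [169 174  81  83  84  85  85  83  76 154 167]
 [168 173  82  83  87  83  86  82  77 153 167]
 [167 173  81  82  85  81  84  83  76 150 169]
 [166 170  82  81  85  83  82  80  78 150 169]]
```

View pics/crop1.png

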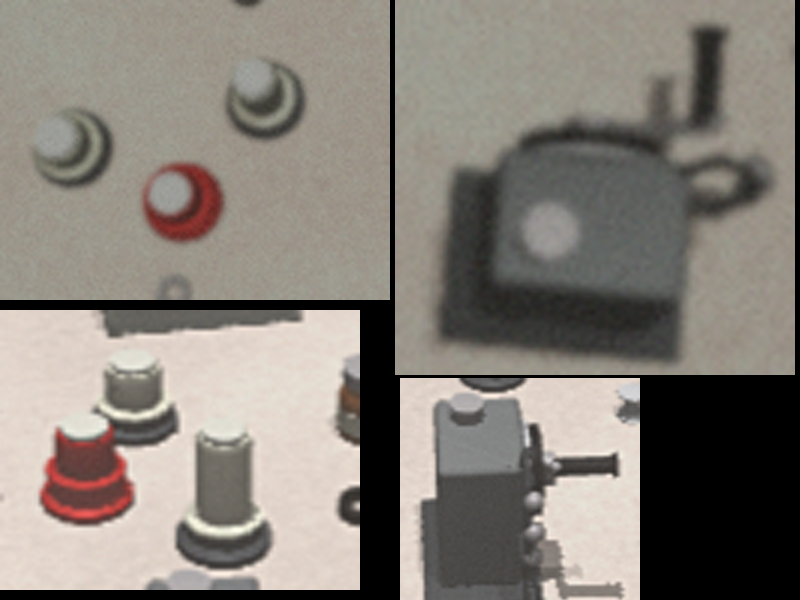

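The crop confirms the choice:
- **Squat spool:** pale, top-camera native pixel ≈(155,191), side ≈(243,157).
- **Tall spool:** pale, top ≈(220,171), side ≈(265.5,175).
- **Red piece:** separate from both, so it is the decoy.
- **Grip bar:** runs from about (347.5,152) to (346,170) in the top view.

```bash
cat >> h.py <<'E'
def tri(a,b):
    o1,d1=ray("top",*a);o2,d2=ray("side",*b)
    k=np.linalg.lstsq(np.c_[d1,-d2],o2-o1,rcond=None)[0]
    p,q=o1+k[0]*d1,o2+k[1]*d2; return (p+q)/2,np.linalg.norm(p-q)
def shares(p,tcpz):
    o=ctrl.get_obs();y=np.radians(o["tcp_rot"][2]);d=np.array([p[0],p[1],tcpz])-o["tool_pos"]
    return np.round([(d[0]*np.cos(y)+d[1]*np.sin(y))/.08,(d[0]*np.sin(y)-d[1]*np.cos(y))/.08,-d[2]/.08],2)
E
python3 - <<'E'
from h import *
np.set_printoptions(precision=4,suppress=True)
S=onz("top",155,190.7,.078);T=onz("top",220.3,171,.120)
print("squat",S,tri((155,190.7),(243,157)),"tall",T,tri((220.3,171),(265.5,175)))
C=lambda x,y:((x-395)/5+285,y/5+145)
bl,br,tl=[onz("top",*C(*q),.012) for q in((441,337),(678,359),(456,170))]
e=bl-br; yaw=np.arctan2(-e[0],e[1]); x=np.array([np.cos(yaw),np.sin(yaw),0]);y=np.array([-x[1],x[0],0])
O=(bl+br)/2+.055*x
print("foot",bl,br,tl,np.linalg.norm(e),np.linalg.norm(tl-bl),np.degrees(yaw),"O",O)
O[2]=0
for q in(0,.9):
    g=O+.086*x-.075*np.cos(.698-q)*y+[0,0,.105+.075*np.sin(.698-q)]; print("grip",q,g,proj("top",g),proj("side",g))
t=[onz("top",*C(*q),.15) for q in((495,285),(682,298))];print(t,[((p-O)@x,(p-O)@y) for p in t])
print("bar px",C(708,30),C(701,128),"grip at z.153",onz("top",347,161,.153))
print("obst side of bar px",[(400+0,0)])
print(shares(S,.2),shares(T,.2))
E
```

```text
squat [0.522  0.2768 0.078 ] (array([0.5239, 0.2777, 0.0751]), np.float64(0.002686885740579624)) tall [0.5707 0.0749 0.12  ] (array([0.5727, 0.0755, 0.115 ]), np.float64(0.0015514021079530114))
foot [ 0.4607 -0.144   0.012 ] [ 0.4455 -0.2909  0.012 ] [ 0.5672 -0.1556  0.012 ] 0.14768247303790052 0.10715073398351566 -5.903060545424811 O [ 0.5078 -0.2231  0.012 ]
grip 0 [ 0.5874 -0.2891  0.1532] (np.float64(347.02615247915895), np.float64(161.09107438777517)) (np.float64(295.3925576391195), np.float64(234.44464418877416))
grip 0.9 [ 0.5858 -0.305   0.09  ] (np.float64(348.65201456943), np.float64(166.90006985645795)) (np.float64(295.2076811317537), np.float64(256.79570758398324))
[array([ 0.472 , -0.1676,  0.15  ]), array([ 0.4636, -0.2713,  0.15  ])] [(np.float64(-0.041332883783783074), np.float64(0.05154574517569331)), (np.float64(-0.03900092991965217), np.float64(-0.05249750276856118))]
bar px (347.6, 151.0) (346.2, 170.6) grip at z.153 [ 0.5877 -0.2891  0.153 ]
obst side of bar px [(400, 0)]
[-5.49 -3.49  0.52] [-6.69 -5.8   0.52]
```

```bash
python3 -m handwheel '[[[-0.55,-0.35,0],0,1],[[-0.55,-0.35,0],0,1],[[-0.55,-0.35,0],0,1],[[-0.55,-0.35,0],0,1],[[-0.55,-0.35,0],0,1],[[-0.55,-0.35,0],0,1],[[-0.55,-0.35,0],0,1],[[-0.55,-0.35,0],0,1],[[-0.55,-0.35,0.2],0,1],[[-0.54,-0.34,0.2],0,1]]' 60
python3 -c "
from h import *
print(shares([.523,.277],.12))"
```

```text
clock: 1.45
tool_pos: [0.5231, 0.2763, 0.2101]
tcp_rot: [180.0, 0.0, 166.0]
wrist_force: [1.0, 0.6, 0.8]
finger_gap: 0.0
finger_force: 0.0
[0.   0.01 1.13]
```

```bash
python3 -m handwheel '[[[0,0,0.35],0,1],[[0,0,0.35],0,1],[[0,0,0.3],0,1],[[0,0,0.2],0,1],[[0,0,0.1],0,1],[[0,0,0.1],0,1],[[0,0,0.1],0,1],[[0,0,0.05],0,1],[[0,0,0.05],0,1],[[0,0,0],0,1]]'
python3 - <<'E'
from h import *
cv2.imwrite("pics/s1.png",cv2.resize(ctrl.read_camera("side")[110:215,190:330,::-1],None,fx=5,fy=5,interpolation=cv2.INTER_CUBIC))
E
```

```text
clock: 2.7
tool_pos: [0.5219, 0.2775, 0.0821]
tcp_rot: [-180.0, -0.0, 166.0]
wrist_force: [0.5, 0.2, 0.2]
finger_gap: -0.003
finger_force: 0.0
```

View pics/s1.png

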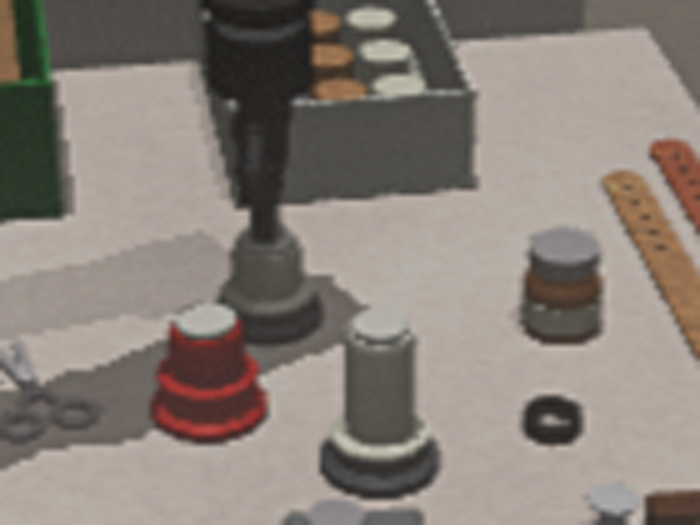

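The fingertips are centred on the squat spool's cap at (265,235), and the spool has started down. I keep pressing.

```bash
python3 -m handwheel '[[[0,0,0.04],0,1],[[0,0,0.04],0,1],[[0,0,0.04],0,1],[[0,0,0.03],0,1],[[0,0,0],0,1],[[0,0,0],0,1],[[0,0,0],0,1],[[0,0,0],0,1],[[0,0,0],0,1],[[0,0,0],0,1]]'
```

```text
clock: 4.0
tool_pos: [0.5224, 0.2778, 0.0711]
tcp_rot: [179.9, 0.0, 166.0]
wrist_force: [-1.7, -0.8, 6.1]
finger_gap: 0.001
finger_force: 2.9
```

```bash
python3 -m handwheel '[[[0,0,0.03],0,1],[[0,0,0.03],0,1],[[0,0,0.02],0,1],[[0,0,0.02],0,1],[[0,0,0],0,1],[[0,0,0],0,1],[[0,0,0],0,1],[[0,0,0],0,1],[[0,0,0],0,1],[[0,0,0],0,1]]'
```

```text
clock: 5.25
tool_pos: [0.5229, 0.2779, 0.0704]
tcp_rot: [179.8, 0.0, 165.9]
wrist_force: [-22.2, -11.4, 72.4]
finger_gap: -0.001
finger_force: 36.3
```

The squat spool is home: hard stop at TCP z 0.070. Now to the tall one.

```bash
python3 -m handwheel '[[[0,0,-0.2],0,1],[[0,0,-0.4],0,1],[[0,0,-0.5],0,1],[[0,0,-0.5],0,1],[[-0.2,-0.4,-0.1],0,1],[[-0.2,-0.5,0],0,1],[[-0.2,-0.5,0],0,1],[[-0.2,-0.5,0],0,1],[[-0.2,-0.4,0],0,1],[[0,0,0],0,1]]'
python3 -c "
from h import *
print(shares([.572,.0755],.113))"
```

```text
clock: 6.5
tool_pos: [0.5556, 0.0758, 0.1985]
tcp_rot: [-179.9, 0.1, 165.6]
wrist_force: [-0.0, 0.5, -0.4]
finger_gap: 0.001
finger_force: 0.0
[-0.2   0.05  1.07]
```

```bash
python3 -m handwheel '[[[-0.2,0.05,0],0,1],[[0,0,0.3],0,1],[[0,0,0.3],0,1],[[0,0,0.1],0,1],[[0,0,0.08],0,1],[[0,0,0.08],0,1],[[0,0,0.08],0,1],[[0,0,0.05],0,1],[[0,0,0.05],0,1],[[0,0,0],0,1]]'
python3 - <<'E'
from h import *
cv2.imwrite("pics/s2.png",cv2.resize(ctrl.read_camera("side")[110:215,190:330,::-1],None,fx=5,fy=5,interpolation=cv2.INTER_CUBIC))
E
```

```text
clock: 7.75
tool_pos: [0.572, 0.0799, 0.1153]
tcp_rot: [180.0, 0.0, 166.0]
wrist_force: [0.2, 0.4, 1.2]
finger_gap: -0.0
finger_force: 0.5
```

View pics/s2.png

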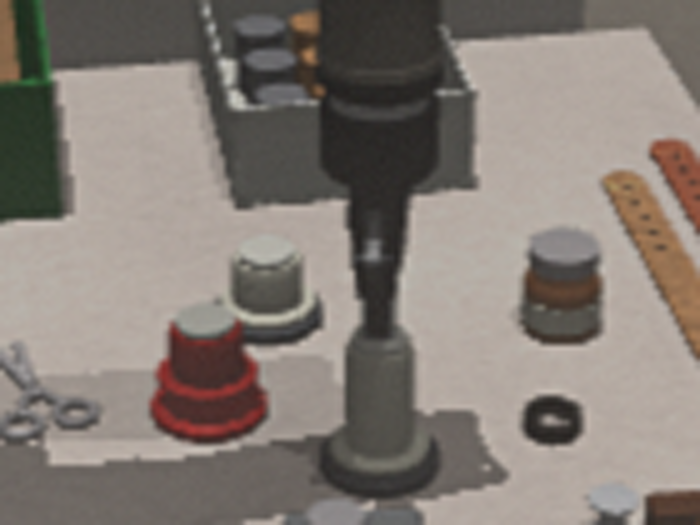

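The tips are on the tall cap at (380,335), with the spool nearly down. The squat spool's flange at (270,315) now sits right on its foot. I finish the press.

```bash
python3 -m handwheel '[[[0,0,0.03],0,1],[[0,0,0.03],0,1],[[0,0,0.02],0,1],[[0,0,0.02],0,1],[[0,0,0.02],0,1],[[0,0,0.02],0,1],[[0,0,0],0,1],[[0,0,0],0,1],[[0,0,0],0,1],[[0,0,0],0,1]]'
```

```text
clock: 9.05
tool_pos: [0.5727, 0.0799, 0.1123]
tcp_rot: [179.8, 0.1, 165.9]
wrist_force: [-26.5, -2.7, 75.7]
finger_gap: 0.003
finger_force: 37.9
```

```bash
python3 -m handwheel '[[[0,0,-0.2],0,1],[[0,0,-0.4],0,1],[[0,0,-0.5],0,1],[[0,0,-0.5],0,1],[[-0.2,-0.7,0],0,1],[[-0.2,-0.7,0],0,1],[[-0.2,-0.7,0],0,1],[[-0.2,-0.7,0],0,1],[[-0.2,-0.7,0],0,1],[[-0.2,-0.7,0],0,1]]'
python3 -c "
from h import *
print(shares([.587,-.298],.20))"
```

```text
clock: 10.3
tool_pos: [0.5829, -0.2713, 0.2315]
tcp_rot: [180.0, -0.0, 166.0]
wrist_force: [1.8, 0.4, 0.6]
finger_gap: -0.001
finger_force: 0.0
[-0.13 -0.31  0.39]
```

```bash
python3 -m handwheel '[[[-0.1,-0.3,0],0,1],[[-0.02,0,0],0,1],[[0,0,0.2],0,1],[[0,0,0.2],0,1],[[0,0,0.1],0,1],[[0,0,0],0,1],[[0,0,0],0,1],[[0,0,0],0,1],[[0,0,0],0,1],[[0,0,0],0,1]]'
python3 - <<'E'
from h import *
cv2.imwrite("pics/s3.png",cv2.resize(ctrl.read_camera("side")[140:290,190:340,::-1],None,fx=4,fy=4,interpolation=cv2.INTER_CUBIC))
print(shares([.587,-.298],.172))
E
```

```text
clock: 11.55
tool_pos: [0.5868, -0.2952, 0.1921]
tcp_rot: [180.0, 0.0, 166.0]
wrist_force: [0.0, -0.1, 0.2]
finger_gap: -0.003
finger_force: 0.0
[-0.01 -0.03  0.25]
```

View pics/s3.png

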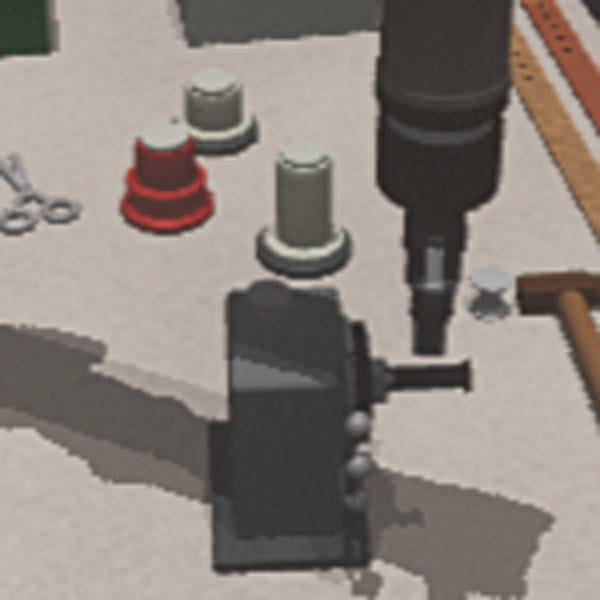

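Both spools sit on their feet at (220,135) and (303,250). The tips at (430,345) are over the middle of the grip bar at (430,372). Pressing the handle down.

```bash
python3 -m handwheel '[[[0,-0.02,0.2],0,1],[[0,-0.02,0.1],0,1],[[0,-0.02,0.1],0,1],[[0,-0.02,0.1],0,1],[[0,-0.02,0.1],0,1],[[0,-0.02,0.1],0,1],[[0,0,0.1],0,1],[[0,0,0.1],0,1],[[0,0,0.05],0,1],[[0,0,0],0,1]]'
```

```text
clock: 12.85
tool_pos: [0.5841, -0.3168, 0.1188]
tcp_rot: [-179.2, 0.6, 165.6]
wrist_force: [-0.8, -20.6, 9.5]
finger_gap: -0.001
finger_force: 10.5
```

```bash
python3 - <<'E'
from h import *
a=cv2.resize(ctrl.read_camera("side")[200:290,230:330,::-1],None,fx=6,fy=6,interpolation=cv2.INTER_CUBIC)
cv2.imwrite("pics/s4.png",np.clip(a*1.5,0,255).astype(np.uint8))
o=ctrl.get_obs();print(o["torque"],o["wrist_force"],o["tool_pos"],[proj("side",np.add(o["tool_pos"],[0,0,-.011]))])
E
```

```text
[-4.66392102  0.22546988 -0.02975354] [ -0.46663092 -21.06211251   8.83672584] [ 0.58406765 -0.31682124  0.11892851] [(np.float64(295.8830938856186), np.float64(254.69685239748003))]
```

View pics/s4.png

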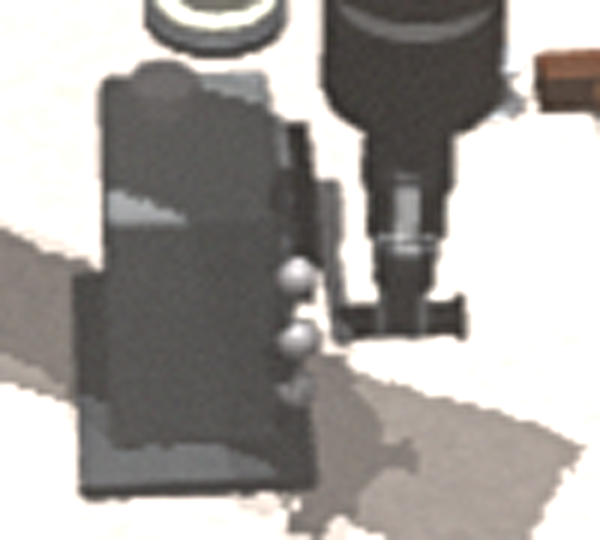

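The tip has slipped to the outboard (-y) side of the bar (bar centre ≈(400,318), sideways force 20 N), and the dial is only part-way. I'll lift off, turn the tool so the 22 mm pad width lies across the bar, and press again on its centre.

```bash
python3 -m handwheel '[[[0,-0.02,-0.2],0,1],[[0,0,-0.2],0,1],[[0,0,-0.2],0,1],[[0,0,-0.2],0,1],[[0,0,-0.2],0,1],[[0,0,-0.2],0,1],[[0,0,0],0,1],[[0,0,0],0,1],[[0,0,0],0,1],[[0,0,0],0,1]]'
python3 -c "
from h import *
print(ctrl.get_obs()['joints'])"
```

```text
clock: 14.15
tool_pos: [0.5838, -0.3059, 0.2113]
tcp_rot: [180.0, -0.1, 166.0]
wrist_force: [0.1, -0.3, -0.2]
finger_gap: 0.0
finger_force: 0.0
[  7.02051557  28.5842351   21.44615003  94.31393428 -11.72101434
  59.38677777 108.07009009]
```

```bash
python3 -m handwheel '[[[0,0,0],1,1],[[0,0,0],1,1],[[0,0,0],1,1],[[0,0,0],1,1],[[0,0,0],1,1],[[0,0,0],1,1],[[0,0,0],1,1],[[0,0,0],1,1],[[0,0,0],0.2,1],[[0,0,0],0,1]]'
python3 -c "
from h import *
print(ctrl.get_obs()['joints'],shares([.588,-.292],.18),shares([.586,-.305],.107))"
```

```text
clock: 15.4
tool_pos: [0.584, -0.306, 0.2117]
tcp_rot: [-180.0, 0.0, 84.1]
wrist_force: [-0.4, 0.0, 0.9]
finger_gap: -0.0
finger_force: 0.0
[ -6.04003361  32.69585754  41.44044382  95.19298903 -24.02051019
  61.36543922  36.76296224] [0.18 0.03 0.4 ] [0.01 0.02 1.31]
```

```bash
python3 -m handwheel '[[[0.18,0.03,0.2],0,1],[[0,0,0.2],0,1],[[0,0,0.1],0,1],[[-0.03,0,0.1],0,1],[[-0.04,0,0.1],0,1],[[-0.04,0,0.1],0,1],[[-0.03,0,0.1],0,1],[[-0.02,0,0.1],0,1],[[0,0,0.1],0,1],[[0,0,0],0,1]]'
python3 -c "
from h import *
print(shares([.586,-.305],.109))"
```

```text
clock: 16.65
tool_pos: [0.5861, -0.3096, 0.1254]
tcp_rot: [179.8, 0.3, 83.8]
wrist_force: [-2.3, -4.8, 10.1]
finger_gap: 0.002
finger_force: 5.1
[ 0.06 -0.01  0.2 ]
```

```bash
python3 -m handwheel '[[[0.02,0,0.05],0,1],[[0.02,0,0.05],0,1],[[0,0,0.05],0,1],[[0,0,0.05],0,1],[[0,0,0],0,1],[[0,0,0],0,1],[[0,0,0],0,1],[[0,0,0],0,1],[[0,0,0],0,1],[[0,0,0],0,1]]'
python3 - <<'E'
from h import *
a=cv2.resize(ctrl.read_camera("side")[170:290,230:330,::-1],None,fx=5,fy=5,interpolation=cv2.INTER_CUBIC)
cv2.imwrite("pics/s5.png",np.clip(a*1.5,0,255).astype(np.uint8))
o=ctrl.get_obs();print(o["tool_pos"],o["wrist_force"],o["dq"].max())
O=np.array([.5078,-.2231,0]);w=np.radians(-5.9);x=np.array([np.cos(w),np.sin(w),0]);y=np.array([-x[1],x[0],0])
for q in(.7,.8,.9,1,1.15):
    print(q,*[(np.array(proj("side",O+k*x-.075*np.cos(.698-q)*y+[0,0,.105+.075*np.sin(.698-q)]))-[230,170])*5 for k in(.061,.086,.113)])
E
```

```text
clock: 17.9
tool_pos: [0.5943, -0.3051, 0.1136]
tcp_rot: [179.1, 0.3, 84.0]
wrist_force: [13.6, -2.5, 20.9]
finger_gap: 0.002
finger_force: 3.2
[ 0.59436997 -0.30506725  0.11356654] [12.13021563 -2.28166523 20.81902013] 0.3709718814415367
0.7 [280.43103517 416.83628858] [327.59395857 414.69216854] [378.41202656 412.38187838]
0.8 [279.94238862 427.0540792 ] [326.93083862 424.90657474] [377.56134678 422.59261796]
0.9 [279.30629125 436.14346838] [326.09968705 433.99486404] [376.52050734 431.67969989]
1 [278.53174223 444.01602573] [325.11195333 441.86858754] [375.3035906  439.55465559]
1.15 [277.13365777 453.39276794] [323.36585257 451.25120506] [373.18334683 448.9435643 ]
```

View pics/s5.png

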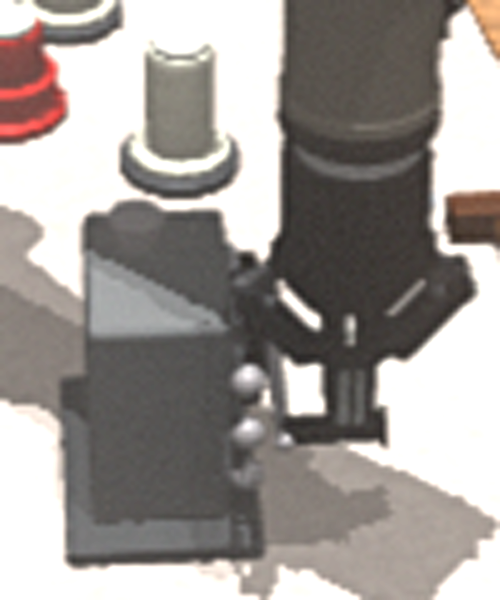

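The tips are on the bar, with its knob at (378,425), so the dial is near 0.85. The left knuckle at (255,290) rubs the dial disc, giving 13 N in x. I'll turn the tool about 45° in place to clear it, then press the last few millimetres.

```bash
python3 -m handwheel '[[[0,0,0],-0.5,1],[[0,0,0],-0.6,1],[[0,0,0],-0.6,1],[[0,0,0],-0.6,1],[[0,0,0],-0.6,1],[[0,0,0],-0.6,1],[[0,0,0],-0.6,1],[[0,0,0],-0.6,1],[[0,0,0],0,1],[[0,0,0],0,1]]'
```

```text
clock: 19.2
tool_pos: [0.5881, -0.3031, 0.1094]
tcp_rot: [179.9, 0.2, 130.9]
wrist_force: [1.4, -0.3, 8.2]
finger_gap: 0.0
finger_force: 4.3
```

```bash
python3 -m handwheel '[[[0,0,0],0,1],[[0,0,0],0,1],[[0,0,0],0,1],[[0,0,0],0,1],[[0,0,0],0,1],[[0,0,0],0,1],[[0,0,0],0,1],[[0,0,0],0,1],[[0,0,0],0,1],[[0,0,0],0,1]]'
python3 - <<'E'
from h import *
a=cv2.resize(ctrl.read_camera("side")[150:290,210:330,::-1],None,fx=4,fy=4,interpolation=cv2.INTER_CUBIC)
cv2.imwrite("pics/s6.png",np.clip(a*1.4,0,255).astype(np.uint8))
O=np.array([.5078,-.2231,0]);w=np.radians(-5.9);x=np.array([np.cos(w),np.sin(w),0]);y=np.array([-x[1],x[0],0])
for q in(.8,.9,1):
    print(q,*[(np.array(proj("side",O+k*x-.075*np.cos(.698-q)*y+[0,0,.105+.075*np.sin(.698-q)]))-[210,150])*4 for k in(.061,.113)])
E
```

```text
clock: 20.45
tool_pos: [0.5881, -0.3031, 0.1094]
tcp_rot: [179.9, 0.2, 130.9]
wrist_force: [-0.1, -0.5, 9.2]
finger_gap: -0.001
finger_force: 4.4
0.8 [303.9539109  421.64326336] [382.04907742 418.07409437]
0.9 [303.445033  428.9147747] [381.21640587 425.34375991]
1 [302.82539378 435.21282058] [380.24287248 431.64372447]
```

View pics/s6.png

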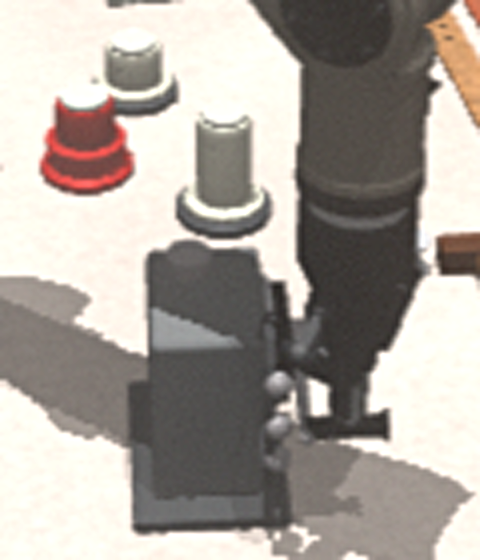

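The knob is at (380,424), against a predicted (381,425) for 0.9 rad. The force is a steady 9 N straight up, both spools are home and nothing has been disturbed, so I'm handing in.

```bash
python3 -c "
from rig import ctrl
print(ctrl.close_job())"
```

```text
the job is handed in; nothing more can be done
None
```

I handed the job in at about 20 s with both spools pressed fully home and the dial held at about 0.9 rad, its third click, by a steady 9 N press; no bystander appeared to move in the camera views, and the hand-in call returned no verdict.

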